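# Turn the laundry brush bristles-up in its slanted crock

### The arm

A 7-joint arm with a two-finger parallel gripper is mounted at the origin on the work surface. World frame = base frame: x ahead of the robot, y to its left, z up, the work surface at z = 0. Lengths are in m, angles in rad, forces in N, time in s.
With the tool pointing down it reaches from about 0.425 to 0.925 m from the base axis. Payload 6.8 kg.
Tool frame: the origin (TCP) lies on the centre line of the jaws, within the pads' length; the fingertips stand 25 mm ahead of it and the grasp point (between the pads) lies 6 mm ahead of it; z points along the fingers, y is the direction in which the jaws open and shut (so a half turn about z gives the same grasp; the last joint's range is limited). The gripper opens to 88 mm and grips with 3 to 60 N. Pads are 20 mm wide; open, the fingers measure 115 mm over their backs; the gripper's body (75 mm by 178 mm) begins 61 mm behind the grasp point.
Start: joints at [-1.331, 0.477, 0.022, 1.555, -0.011, 1.109, -0.083], TCP at [0.23, 0.635, 0.248] pointing down, gripper open.
Joint ranges: [-2.96, 2.96], [-0.34, 2.1], [-1.41, 1.46], [0.24, 2.44], [-1.37, 4.51], [0.17, 1.92], [-2.96, 2.96]. Speed limits (rad/s): [2.39, 2.39, 3.14, 3.14, 3.14, 3.14, 3.14].

### API

Orientations are given as a unit quaternion [x, y, z, w].
In Python, from station import manip, optics gives the robot as it stands. The module is installed in compiled form; this text tells all that it offers.
- The arm moves only by the shell command python3 -m inch 'ROWS' [FORCE]. ROWS is JSON, a list of rows, each a list of 7 numbers: the shift along the tool's x, y, z in cm, then the turn, a rotation vector about the tool's x, y, z in degrees, then the finger opening in cm, from 0 to 8.78. A call has exactly 5 rows; each row shifts and turns the commanded pose from where the row before left it, along the tool's axes as they then stand; what a row does not reach is not made up. A row lasts 1/8 s, in which the tool goes at most 62.5 mm and 10.7 degrees, less where a joint would pass 70% of its speed; a pose out of reach is approached as far as the arm can. A call is refused whole if a number of a shift passes 6.25 or a number of a turn 10.7, either way. A call with a gripper value outside its range is refused whole. The fingers move at their own pace and stop on an object; FORCE is the grip in N (left out, the last holds). Time passes only in rows, so rows that do not move let the fingers close, or fill a call up. It gives the time, the measured TCP pose, the force and the opening at its end, in the units of the state.
- manip.read_state(): the state, without advancing time (a new reading comes with each control period).
- optics.get_image(name): name is "scene" or "top" or "wrist"; returns the picture (420x560x3 uint8, blue, green, red); there is no depth.
- optics.calibration(name): a dict with "intrinsics" (3x3 intrinsics, pixels), "dist" ([k1, k2, p1, p2, k3] as OpenCV has them; the pictures are not rectified), "rvec" (rotation vector, rad) and "tvec" (3), from world to camera coordinates, as OpenCV has them. Camera axes: x right, y down, z forward; pixel columns grow to the right and rows downward; lengths in m; the calibration is good to about 2 mm. A picture is of the moment at which its call begins: read the wrist's pose just before it. calibration takes no time and is no camera call; for the wrist camera it gives the pose at the moment of the call.
- manip.finish_job(): hands the job in, once; it reports no verdict.
The state is a dict: "time": time; "q": joint angles; "qvel": joint speeds; "joint_torque": joint torques, N m; "position": TCP position; "tcp_rot": TCP orientation; "wrist_force": force on the tool from outside, world axes, zero at the start; "torque": the same for the moment, N m; "grip_width": finger opening in m.
Only numpy, scipy, OpenCV 4.12 (cv2) and the standard library are available. Lean on these libraries where they do the work, as an engineer would, in place of code of your own. Each camera call takes 0.05 s, during which the arm holds its last target. There are 200 camera calls.

### The job

The blue-handled laundry brush has been left bristles-down in the green slanted crock on the dryer top. Pull it out, reverse it end for end, put it back handle-down in the same green crock, all the way to the bottom with the bristles sticking out, and let go. Leave the red-handled brush as it is in its white crock.

Things in the scene. Friction and masses are not known exactly. Their poses are not given: they have to be found in the camera images.
- blue_brush: Round brush, 230 mm long, blue handle, 120 g, balance point 75 mm from the butt. Origin: centre of the butt (handle) end; z axis runs from butt to bristle end. From the butt: steel cap to 25 mm and handle to 145 mm, both 22 mm thick; ferrule to 155 mm, 30 mm thick; white bristle tuft to 230 mm, 35 mm thick. Starts bristles-down on the bore's floor, leaning with it. Clear to grip at mid-length.
- green_crock_bore: Bore of the green crock, fixed on a wooden stand (foot 150 x 85 mm). The bore rises 40 degrees above level, its mouth facing away from the robot (+x, within 0.25 rad). Origin: centre of the bore's inner floor, 55 mm above the dryer top; z runs along the bore out of the mouth, y is level. Bore 40 mm wide, 85 mm deep from floor to rim, wall 5.5 mm.
- red_brush: Bystander: a red-handled brush of the same shape, sizes and axes (origin at the butt end, z to the bristles), standing handle-down in a like slanted crock of white ceramic at least 260 mm to the left or right of the green one. Other things about are low: a blue dish, a black timer switch box (70 mm high) and two clothespins.
Mind the look-alikes: they are no part of the job. Leave any black look-alike of the part that bears green_crock_bore alone.

How it is judged:
By the outcome, as a careful person would: the job done as asked, in the order asked, and still so for the second after the job is handed in, with the robot touching nothing.
It also fails if it takes over 46 s, if anything falls off the work surface, if the arm or the gripper's body presses on something with over 40 N, if the wrist force passes 120 N, or if a joint passes its speed limit or range.

## Working session

There is one attempt and no reset: what is moved stays moved. The work goes in short steps, Python scripts to look and compute and a shell command to move; the robot and the scene stay as the last step left them, time stands still between calls to the robot, and variables do not carry over. Pictures are saved under pics/ and viewed, about 8 in all and at most 12, crops included, and the job is handed in when it is done.

```bash
mkdir -p pics; ls; cat > h.py <<'E'
import numpy as np, cv2
from station import manip, optics
from scipy.spatial.transform import Rotation as R
def cam(n):
    c=optics.calibration(n); K=np.array(c["intrinsics"],float); d=np.array(c["dist"],float)
    Rm=cv2.Rodrigues(np.array(c["rvec"],float))[0]; t=np.array(c["tvec"],float).ravel()
    return K,d,Rm,t
def ray(c,uv):
    K,d,Rm,t=c
    p=cv2.undistortPoints(np.array(uv,float).reshape(-1,1,2),K,d).reshape(-1,2)
    v=np.c_[p,np.ones(len(p))]@Rm
    return -Rm.T@t, v/np.linalg.norm(v,axis=1)[:,None]
def plane(c,uv,z):
    o,v=ray(c,uv); return o+v*((z-o[2])/v[:,2])[:,None]
def tri(c1,a,c2,b):
    o1,v1=ray(c1,a); o2,v2=ray(c2,b); v1=v1[0];v2=v2[0]
    s=np.linalg.lstsq(np.c_[v1,-v2],o2-o1,rcond=None)[0]
    p,q=o1+s[0]*v1,o2+s[1]*v2
    return (p+q)/2,np.linalg.norm(p-q)
def proj(c,P):
    K,d,Rm,t=c
    return cv2.projectPoints(np.array(P,float).reshape(-1,1,3),Rm,t,K,d)[0].reshape(-1,2)
E
python3 - <<'E'
from h import *
for n in("scene","top"):
    im=optics.get_image(n); cv2.imwrite(f"pics/{n}0.png",im); c=cam(n); print(n,-c[2].T@c[3],c[2][2],c[0][0,0])
s=manip.read_state(); print(s)
a=cv2.imread("pics/scene0.png");b=cv2.imread("pics/top0.png")
E
```

```text
pics
scene [0.81418769 0.24401101 0.91066049] [-0.49203087 -0.15961891 -0.85581974] 399.2220999637425
top [0.30096347 0.08329015 0.94438812] [ 0.11045585  0.00325709 -0.99387569] 393.5881673133722
{'time': 0.1, 'q': array([-1.33110286,  0.47769333,  0.02232712,  1.55629578, -0.01150286,
        1.10928633, -0.08306841]), 'qvel': array([-9.00858575e-04, -4.86050744e-05, -3.75141110e-04, -2.64995731e-03,
       -1.55425851e-05, -1.82096387e-04,  1.17834110e-04]), 'joint_torque': array([ 4.25214166e-03, -5.84093750e+01,  1.53967571e+00, -2.73312163e+01,
       -5.42961108e-02,  1.31271334e-02,  3.93604978e-05]), 'position': array([0.2298906 , 0.63414149, 0.24681876]), 'tcp_rot': array([ 1.72989687e-01,  9.84923329e-01, -7.72909684e-04, -8.42283427e-05]), 'wrist_force': array([0.99527887, 0.69580217, 0.40657985]), 'torque': array([0.00522977, 0.03392429, 0.00035429]), 'grip_width': 0.08800522726158037}
```

View pics/scene0.png

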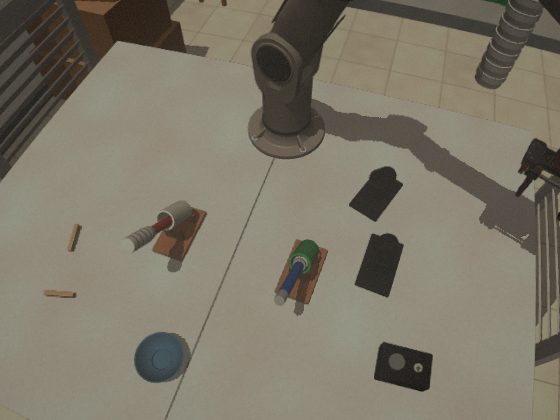

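View pics/top0.png

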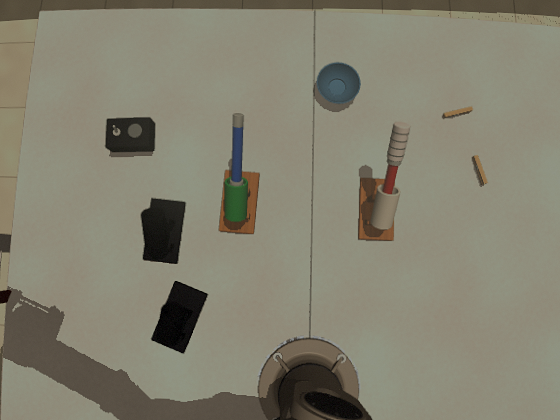

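Candidates in the top view:
- Blue handle with steel cap in the green crock, about (237,150), crock (236,200). This is my target.
- Red-handled brush in the white crock, (393,160).
- Black look-alike stands, (164,230) and (180,316).
- Blue dish, (338,83).

In the scene view the blue handle is at (293,280) and the green crock at (304,255). Next I'll measure both and make one close crop.

```bash
cat > m.py <<'E'
from h import *
def axis(im,hue,box,smin=90):
    h=cv2.cvtColor(im,cv2.COLOR_BGR2HSV); m=cv2.inRange(h,(hue[0],smin,30),(hue[1],255,255))
    k=np.zeros_like(m); x0,y0,x1,y1=box; k[y0:y1,x0:x1]=m[y0:y1,x0:x1]
    n,l,st,ce=cv2.connectedComponentsWithStats(k); i=1+np.argmax(st[1:,4])
    p=np.argwhere(l==i)[:,::-1].astype(float); c=p.mean(0); d=np.linalg.svd(p-c,full_matrices=False)[2][0]
    t=(p-c)@d; w=(p-c)@np.array([-d[1],d[0]])
    return c,d,t.min(),t.max(),np.ptp(w),len(p)
E
python3 - <<'E'
from m import *
a=cv2.imread("pics/scene0.png");b=cv2.imread("pics/top0.png")
ca,cb=cam("scene"),cam("top")
A=axis(a,(100,130),(260,230,340,310));B=axis(b,(100,130),(215,100,265,190))
print(A);print(B)
def norm(c,L):
    o,v=ray(c,[L[0]+L[1]*L[2],L[0]+L[1]*L[3]]); n=np.cross(v[0],v[1]); return o,n/np.linalg.norm(n)
oa,na=norm(ca,A);ob,nb=norm(cb,B)
d=np.cross(na,nb);d/=np.linalg.norm(d); d*=np.sign(d[0])
p0=np.linalg.lstsq(np.array([na,nb,d]),[na@oa,nb@ob,d@ob*0],rcond=None)[0]
print("axis dir",d,"elev",np.degrees(np.arcsin(d[2])),"az",np.degrees(np.arctan2(d[1],d[0])))
for n,c,L in(("s",ca,A),("t",cb,B)):
    for t in L[2:4]:
        o,v=ray(c,[L[0]+L[1]*t]); s=np.linalg.lstsq(np.c_[v[0],-d],p0-o,rcond=None)[0]; print(n,L[0]+L[1]*t,p0+d*s[1])
for im,bx,c,n in((a,(280,230,330,280),ca,'s'),(b,(215,170,265,230),cb,'t')):
    G=axis(im,(50,85),bx); print(n,'green',G[0],G[0]+G[1]*G[2],G[0]+G[1]*G[3],G[4])
cv2.imwrite("pics/crop.png",np.hstack([cv2.resize(a[225:325,250:350],(400,400),interpolation=cv2.INTER_CUBIC),cv2.resize(b[110:240,180:310],(400,400),interpolation=cv2.INTER_CUBIC)]))
E
```

```text
(array([292.08461538, 274.91538462]), array([-0.52255577,  0.85260511]), np.float64(-15.14795277507109), np.float64(16.425783851572156), np.float64(6.215705717793249), 130)
(array([236.93907563, 153.92016807]), array([-0.03403191,  0.99942075]), np.float64(-27.076807415554466), np.float64(27.130136305170417), np.float64(9.322610647382586), 476)
axis dir [ 0.78175798 -0.06041479  0.62064847] elev 38.36350440344389 az -4.419073669066987
s [300.00026554 262.00016275] [0.45489272 0.17460026 0.09690424]
s [283.50122723 288.92009178] [0.553818   0.16695525 0.17544238]
t [237.86055123 126.85904498] [0.55998103 0.16647897 0.1803353 ]
t [236.01578514 181.03458915] [0.46381068 0.17391108 0.10398433]
s green [301.70666667 257.50666667] [301.6764989  244.00072259] [301.74128487 273.00504521] 22.037917342721492
t green [235.53685504 200.95208845] [235.7768276  177.05801775] [235.33537547 221.01341142] 22.039061274843824
```

View pics/crop.png

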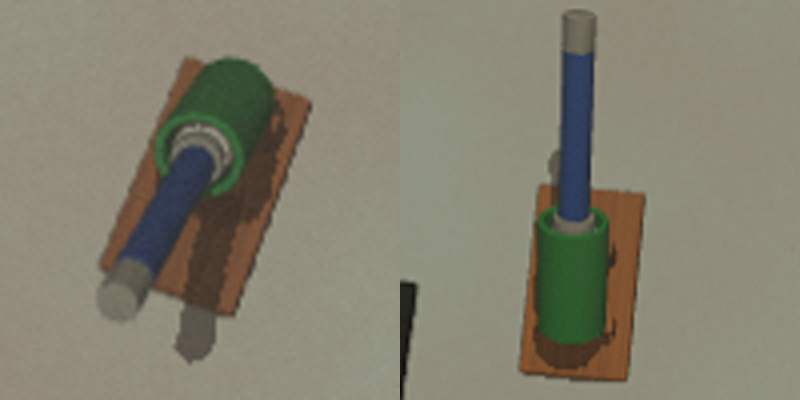

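The crop confirms the choice: a blue handle with a steel cap stands out of the green crock, with the ferrule at the rim. The numbers agree with the text. The blue section measures about 123 mm against 120, and the elevation 38–40°. Extending the axis puts the bristle end at z≈0.053 against the floor height of 0.055.

The grasp is at 115 mm from the butt, with the tool perpendicular to the axis and coming from above. A half turn about tool z then does the reversal.

```bash
cat > p.py <<'E'
from h import *
az=np.radians(-4.8); el=np.radians(40)
D=np.array([np.cos(el)*np.cos(az),np.cos(el)*np.sin(az),np.sin(el)])
N=np.array([np.sin(el)*np.cos(az),np.sin(el)*np.sin(az),-np.cos(el)])
def Rt(sign,D=D,N=N):
    x=sign*D; return R.from_matrix(np.c_[x,np.cross(N,x),N])
def rows(target_tcp,Rtar,n):
    s=manip.read_state(); p=s["position"]; R0=R.from_quat(s["tcp_rot"])
    rv=(R0.inv()*Rtar).as_rotvec(); dp=(np.array(target_tcp)-p)/n
    print("total tool shift cm",np.round(R0.inv().apply(dp*n)*100,2),"turn",np.round(np.degrees(rv),1))
    for i in range(n):
        Ri=R0*R.from_rotvec(rv*i/n)
        print(np.round(np.r_[Ri.inv().apply(dp)*100,np.degrees(rv)/n],2).tolist())
E
python3 - <<'E'
from p import *
G=np.array([.492,.172,.122]); rows(G-.156*N,Rt(-1),10)
E
```

```text
total tool shift cm [-30.71 -37.13   0.59] turn [ -5.4 -39.8 -14.5]
[-3.07, -3.71, 0.06, -0.54, -3.98, -1.45]
[-2.97, -3.79, 0.23, -0.54, -3.98, -1.45]
[-2.85, -3.87, 0.4, -0.54, -3.98, -1.45]
[-2.72, -3.94, 0.56, -0.54, -3.98, -1.45]
[-2.57, -4.01, 0.7, -0.54, -3.98, -1.45]
[-2.42, -4.08, 0.84, -0.54, -3.98, -1.45]
[-2.25, -4.15, 0.96, -0.54, -3.98, -1.45]
[-2.07, -4.22, 1.07, -0.54, -3.98, -1.45]
[-1.89, -4.28, 1.17, -0.54, -3.98, -1.45]
[-1.69, -4.33, 1.25, -0.54, -3.98, -1.45]
```

```bash
python3 -m inch '[[-3.1,-3.7,0,-0.5,-4,-1.5],[-3,-3.8,0.2,-0.5,-4,-1.5],[-2.9,-3.9,0.4,-0.5,-4,-1.5],[-2.7,-3.9,0.6,-0.5,-4,-1.5],[-2.6,-4,0.7,-0.5,-4,-1.5]]' 2>&1 | tail -3; python3 -m inch '[[-3.1,-3.7,0,-0.5,-4,-1.5,8.78],[-3,-3.8,0.2,-0.5,-4,-1.5,8.78],[-2.9,-3.9,0.4,-0.5,-4,-1.5,8.78],[-2.7,-3.9,0.6,-0.5,-4,-1.5,8.78],[-2.6,-4,0.7,-0.5,-4,-1.5,8.78]]' 20
python3 -c "
from p import *
G=np.array([.492,.172,.122]); rows(G-.156*N,Rt(-1),5)"
```

```text
schema error: expected 7 numbers
time: 0.72
position: [0.3132, 0.4061, 0.2455]
tcp_rot: [0.105, 0.979, -0.009, 0.176]
wrist_force: [0.5, 0.2, 0.2]
grip_width: 0.0878
total tool shift cm [-11.67 -20.42   4.3 ] turn [ -2.7 -19.7  -6.9]
[-2.33, -4.08, 0.86, -0.54, -3.94, -1.38]
[-2.17, -4.15, 0.98, -0.54, -3.94, -1.38]
[-2.0, -4.21, 1.08, -0.54, -3.94, -1.38]
[-1.82, -4.26, 1.17, -0.54, -3.94, -1.38]
[-1.63, -4.32, 1.25, -0.54, -3.94, -1.38]
```

```bash
python3 -m inch '[[-2.3,-4.1,0.9,-0.5,-4,-1.4,8.78],[-2.2,-4.1,1,-0.5,-4,-1.4,8.78],[-2,-4.2,1.1,-0.5,-4,-1.4,8.78],[-1.8,-4.3,1.2,-0.5,-4,-1.4,8.78],[-1.6,-4.3,1.2,-0.5,-4,-1.4,8.78]]' 20
python3 - <<'E'
from p import *
G=np.array([.492,.172,.122]); rows(G-.156*N,Rt(-1),5)
s=manip.read_state(); print(s['q'])
im=optics.get_image("wrist"); cv2.imwrite("pics/w1.png",im); c=cam("wrist"); print(-c[2].T@c[3],c[2][2])
E
```

```text
time: 1.35
position: [0.3809, 0.2154, 0.243]
tcp_rot: [0.052, 0.947, -0.014, 0.318]
wrist_force: [0.6, 1.0, -0.4]
grip_width: 0.0878
total tool shift cm [-1.11 -3.36  1.  ] turn [-0.5 -2.9 -1.3]
[-0.22, -0.67, 0.2, -0.11, -0.58, -0.26]
[-0.22, -0.67, 0.2, -0.11, -0.58, -0.26]
[-0.21, -0.67, 0.2, -0.11, -0.58, -0.26]
[-0.21, -0.68, 0.2, -0.11, -0.58, -0.26]
[-0.2, -0.68, 0.2, -0.11, -0.58, -0.26]
[-1.10027513 -0.063107    0.01653914  2.42849929  0.9557395   0.75439246
 -0.33709371]
[0.24231188 0.23005937 0.30810451] [ 0.78905825 -0.08492266 -0.60842027]
```

View pics/w1.png

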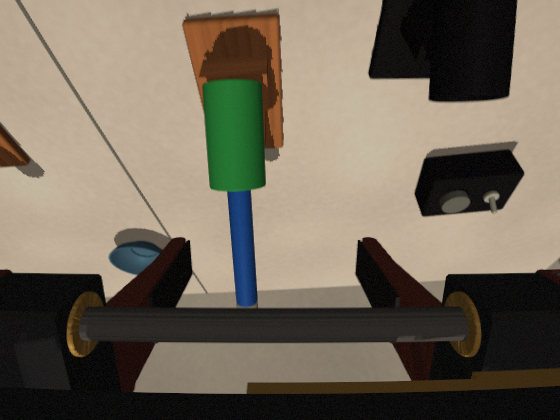

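The wrist view shows the green crock at (235,135), with the blue handle running down from (238,190) to (246,300). The black stands and the timer are off to the right. I'll check the predicted handle points and the bore against all three views.

```bash
python3 - <<'E'
from m import *; from p import D,N
w=cv2.imread("pics/w1.png");cw=cam("wrist")
W=axis(w,(100,130),(200,170,280,305)); print("blue",W[0],W[1],W[0]+W[1]*W[2],W[0]+W[1]*W[3])
B=np.array([.560,.1665,.1803])
for t in(0,.06,.12): print(t,proj(cw,B-D*t),[proj(cam(n),B-D*t).round(1).tolist() for n in("scene","top")])
# silhouette of green crock: edges per row/col across the axis in wrist and top, giving crock axis
ims={"wrist":w,"top":cv2.imread("pics/top0.png"),"scene":cv2.imread("pics/scene0.png")}
box={"wrist":(190,70,290,200),"top":(215,170,265,230),"scene":(280,230,330,280)}
F=B-D*.205+np.array([0,0,.0019])  # predicted floor centre (brush rests low by 2.5mm)
print("floor pred",F)
for n,im in ims.items():
    h=cv2.cvtColor(im,cv2.COLOR_BGR2HSV); m=cv2.inRange(h,(45,90,20),(90,255,255)); k=np.zeros_like(m);x0,y0,x1,y1=box[n];k[y0:y1,x0:x1]=m[y0:y1,x0:x1]
    cs=max(cv2.findContours(k,0,2)[0],key=cv2.contourArea); hull=cv2.convexHull(cs)
    r=cv2.minAreaRect(hull); print(n,"green bbox",cv2.boundingRect(cs),"rect",r)
    y=N; s=np.cross(D,N)
    # predicted outer hull
    a=np.linspace(0,2*np.pi,60); ring=lambda z,r:F+D*z+r*(np.cos(a)[:,None]*N+np.sin(a)[:,None]*s)
    P=proj(cam(n) if n!="wrist" else cw,np.r_[ring(.085,.0255),ring(-.006,.0255)])
    print("  pred bbox",P.min(0),P.max(0)-P.min(0), "rect",cv2.minAreaRect(P.astype(np.float32)))
E
```

```text
blue [242.41792878 246.6729431 ] [0.07410262 0.99725062] [238.29048287 191.12702896] [246.71244278 304.46720902]
0 [[245.31220447 300.54779475]] [[[282.3, 290.9]], [[237.9, 126.9]]]
0.06 [[242.47314354 244.25611497]] [[[290.8, 277.7]], [[236.9, 153.9]]]
0.12 [[239.4869527  182.85666069]] [[[298.2, 266.2]], [[236.0, 179.0]]]
floor pred [0.40351165 0.17964069 0.05042854]
wrist green bbox (203, 79, 62, 113) rect ((233.9254913330078, 134.78585815429688), (112.32865905761719, 58.3361930847168), 87.51044464111328)
  pred bbox [204.93703595  76.32414099] [ 61.9360937 112.676399 ] rect ((236.15338134765625, 132.5980224609375), (112.64230346679688, 58.83799743652344), 88.01564025878906)
top green bbox (225, 177, 23, 45) rect ((236.0, 199.0), (44.0, 22.0), 90.0)
  pred bbox [223.60929772 173.26642772] [24.05031361 46.67855456] rect ((235.63169860839844, 196.61448669433594), (23.561429977416992, 46.6805419921875), 0.8315790295600891)
scene green bbox (289, 244, 23, 30) rect ((301.0753479003906, 257.96575927734375), (22.58894157409668, 26.80242347717285), 20.556047439575195)
  pred bbox [287.03343488 240.76302277] [31.28518534 35.75644201] rect ((302.52734375, 258.2887878417969), (23.403703689575195, 37.76406478881836), 29.428180694580078)
```

```bash
python3 -m inch '[[-0.5,-1.7,0.5,-0.3,-1.5,-0.7,8.78],[-0.6,-1.7,0.5,-0.2,-1.4,-0.6,8.78],[0,0,3,0,0,0,8.78],[0,0,3,0,0,0,8.78],[0,0,3,0,0,0,8.78]]' 20
python3 - <<'E'
from p import *
G=np.array([.4910,.1723,.1230]); rows(G-.006*N,Rt(-1),5)
s=manip.read_state(); print(s['q'])
E
```

```text
time: 2.02
position: [0.4453, 0.1972, 0.1738]
tcp_rot: [0.047, 0.943, -0.012, 0.33]
wrist_force: [-0.0, -0.2, -0.5]
grip_width: 0.0876
total tool shift cm [-0.58 -2.08  6.34] turn [-0.1 -1.4 -0.9]
[-0.12, -0.42, 1.27, -0.02, -0.28, -0.18]
[-0.11, -0.42, 1.27, -0.02, -0.28, -0.18]
[-0.1, -0.42, 1.27, -0.02, -0.28, -0.18]
[-0.09, -0.42, 1.27, -0.02, -0.28, -0.18]
[-0.09, -0.42, 1.27, -0.02, -0.28, -0.18]
[-0.4985447   0.17869829 -0.42082511  2.42763727  1.40000668  0.62966427
 -0.65080528]
```

```bash
python3 -m inch '[[-0.3,-1.1,0.5,0,-0.7,-0.5,8.78],[-0.2,-1,0.6,0,-0.7,-0.4,8.78],[0,0,1,0,0,0,8.78],[0,0,1,0,0,0,8.78],[0,0,0,0,0,0,8.78]]' 20
python3 - <<'E'
from p import *
G=np.array([.4910,.1723,.1230]); rows(G-.006*N,Rt(-1),5)
s=manip.read_state(); print(s['q'])
E
```

```text
time: 2.65
position: [0.4644, 0.1763, 0.1522]
tcp_rot: [0.039, 0.94, -0.017, 0.338]
wrist_force: [-0.3, 0.7, -0.7]
grip_width: 0.0875
total tool shift cm [-0.2  -0.16  3.36] turn [-0.4 -0.4  0.1]
[-0.04, -0.03, 0.67, -0.07, -0.08, 0.02]
[-0.04, -0.03, 0.67, -0.07, -0.08, 0.02]
[-0.04, -0.03, 0.67, -0.07, -0.08, 0.02]
[-0.04, -0.03, 0.67, -0.07, -0.08, 0.02]
[-0.04, -0.04, 0.67, -0.07, -0.08, 0.02]
[-0.10514501  0.30314298 -0.78235056  2.42695782  1.59507237  0.7371413
 -0.73139846]
```

```bash
python3 -m inch '[[-0.1,-0.1,1,-0.2,-0.2,0,8.78],[-0.1,-0.1,1,-0.2,-0.2,0,8.78],[0,0,1,0,0,0,8.78],[0,0,0.4,0,0,0,8.78],[0,0,0,0,0,0,8.78]]' 20
python3 - <<'E'
from p import *
G=np.array([.4910,.1723,.1230]); rows(G-.006*N,Rt(-1),1)
s=manip.read_state(); print(s['q'])
im=optics.get_image("wrist"); cv2.imwrite("pics/w2.png",im)
im2=optics.get_image("scene"); cv2.imwrite("pics/w2.png",np.hstack([im[:, 100:400],cv2.resize(im2[200:340,230:400],(510,420))]))
E
```

```text
time: 3.28
position: [0.4873, 0.1725, 0.128]
tcp_rot: [0.038, 0.939, -0.014, 0.342]
wrist_force: [-0.4, 0.2, 0.4]
grip_width: 0.0879
total tool shift cm [0.04 0.01 0.02] turn [0.1 0.1 0.2]
[0.04, 0.01, 0.02, 0.09, 0.08, 0.15]
[-0.09394584  0.39212737 -0.75036839  2.41454552  1.73626021  0.76214703
 -0.81154482]
```

View pics/w2.png

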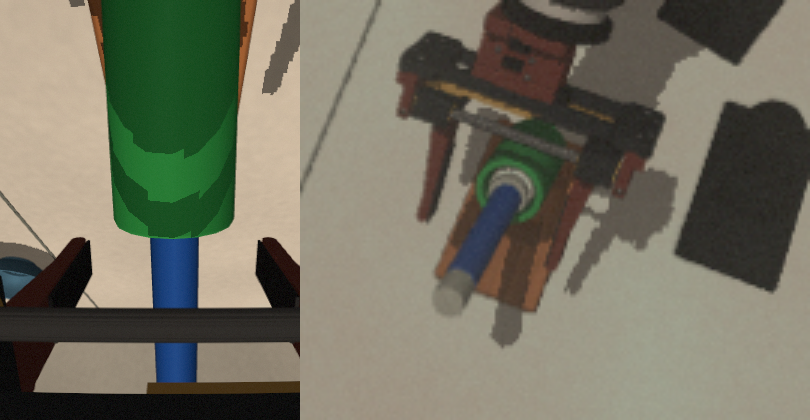

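In the wrist view the handle, at column ~274, is centred between the pads. The rim is well clear of the fingers. Closing, then pulling out along the axis (tool −x).

```bash
cp h.py /dev/null; python3 -m inch '[[0,0,0,0,0,0,1.5],[0,0,0,0,0,0,1.5],[0,0,0,0,0,0,1.5],[0,0,0,0,0,0,1.5],[0,0,0,0,0,0,1.5]]' 35; python3 -m inch '[[-0.5,0,0,0,0,0,1.5],[-1,0,0,0,0,0,1.5],[-1.5,0,0,0,0,0,1.5],[-2,0,0,0,0,0,1.5],[-2,0,0,0,0,0,1.5]]' 35; python3 -c "
from p import *
print(manip.read_state()['q'])"
```

```text
time: 4.0
position: [0.4874, 0.1723, 0.1281]
tcp_rot: [0.038, 0.939, -0.014, 0.343]
wrist_force: [0.2, 0.8, 0.1]
grip_width: 0.0413
time: 4.62
position: [0.5415, 0.1677, 0.174]
tcp_rot: [0.038, 0.939, -0.014, 0.343]
wrist_force: [0.8, -0.0, -1.3]
grip_width: 0.0216
[-0.02631688  0.32301837 -0.70586648  2.29728837  1.58683637  0.64884338
 -0.54238246]
```

The fingers hadn't fully closed when the pull began (41 mm open), so the grip is nearer the butt than planned. Measuring it.

```bash
python3 - <<'E'
from m import *; from p import D,N
im=optics.get_image("scene"); im2=optics.get_image("top"); s=manip.read_state(); g=s["position"]+.006*N; print(g)
for n,i in(("scene",im),("top",im2)):
    c=cam(n); print(n,{k:proj(c,g+D*k/1000).round(0).tolist() for k in (0,75,95,115)})
a=cv2.resize(im[200:340,200:360],(400,350));b=cv2.resize(im2[60:220,160:320],(350,350)); cv2.imwrite("pics/g3.png",np.hstack([a,b]))
E
```

```text
[0.54683432 0.16738238 0.17064574]
scene {0: [[285.0, 287.0]], 75: [[273.0, 305.0]], 95: [[269.0, 311.0]], 115: [[265.0, 316.0]]}
top {0: [[238.0, 135.0]], 75: [[239.0, 98.0]], 95: [[239.0, 88.0]], 115: [[240.0, 78.0]]}
```

View pics/g3.png

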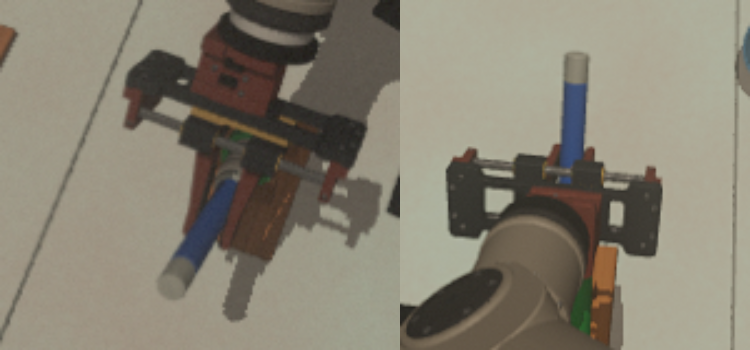

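The butt is at scene (269,313) and top (240,85), so the grip is about 102 mm from the butt. That leaves only ~6 mm of rim clearance, so I'll lower the brush back in and regrip lower.

```bash
python3 -m inch '[[1.5,0,0,0,0,0,1.5],[1.5,0,0,0,0,0,1.5],[1.5,0,0,0,0,0,1.5],[0.9,0,0,0,0,0,1.5],[0,0,0,0,0,0,1.5]]' 35; python3 -m inch '[[0,0,0,0,0,0,3.2],[0,0,0,0,0,0,3.2],[0.5,0,0,0,0,0,3.2],[0.8,0,0,0,0,0,3.2],[0.4,0,0,0,0,0,3.2]]' 35;  python3 -m inch '[[0,0,0,0,0,0,1.5],[0,0,0,0,0,0,1.5],[0,0,0,0,0,0,1.5],[0,0,0,0,0,0,1.5],[0,0,0,0,0,0,1.5]]' 35
```

```text
time: 5.35
position: [0.4986, 0.1713, 0.1377]
tcp_rot: [0.037, 0.939, -0.014, 0.342]
wrist_force: [-1.7, -0.2, -2.1]
grip_width: 0.0213
time: 5.98
position: [0.4859, 0.1724, 0.127]
tcp_rot: [0.038, 0.939, -0.014, 0.342]
wrist_force: [-0.7, 0.2, 0.5]
grip_width: 0.0321
time: 6.6
position: [0.4865, 0.1724, 0.1274]
tcp_rot: [0.038, 0.939, -0.014, 0.342]
wrist_force: [-0.5, 0.6, -0.9]
grip_width: 0.0214
```

```bash
python3 -m inch '[[-1,0,0,0,0,0,1.5],[-2,0,0,0,0,0,1.5],[-2.5,0,0,0,0,0,1.5],[-2.5,0,0,0,0,0,1.5],[-2.5,0,0,0,0,0,1.5]]' 35; python3 -m inch '[[-1.5,0,-0.5,0,0,0,1.5],[-1,0,-1,0,0,0,1.5],[0,0,-1,0,0,0,1.5],[0,0,0,0,0,0,1.5],[0,0,0,0,0,0,1.5]]' 35; python3 -c "
from p import *
print(manip.read_state()['q'])"
```

```text
time: 7.22
position: [0.5681, 0.1652, 0.1966]
tcp_rot: [0.038, 0.938, -0.014, 0.343]
wrist_force: [0.1, 0.0, -1.0]
grip_width: 0.0211
time: 7.85
position: [0.5694, 0.1654, 0.23]
tcp_rot: [0.038, 0.939, -0.014, 0.342]
wrist_force: [0.1, 0.3, -1.6]
grip_width: 0.021
[ 0.03744163  0.2433845  -0.71424682  2.20314169  1.34975839  0.60067836
 -0.2464211 ]
```

Clear of the mouth. Starting the half turn about tool z and watching which way joint 7 goes.

```bash
python3 -m inch '[[0,0,0,0,0,5,1.5],[0,0,0,0,0,10,1.5],[0,0,0,0,0,10,1.5],[0,0,0,0,0,10,1.5],[0,0,0,0,0,10,1.5]]' 35; python3 -c "
from p import *
print(manip.read_state()['q'])"
```

```text
time: 8.48
position: [0.5694, 0.1655, 0.2296]
tcp_rot: [0.397, 0.852, 0.119, 0.321]
wrist_force: [0.2, -0.7, -0.8]
grip_width: 0.0214
[ 0.02154329  0.24094252 -0.69622874  2.20378535  1.34659609  0.5954409
 -1.03675474]
```

+z lowers q7, which would end out of range. Turning −z instead ends at about +2.9, and q7 drops to about 2.3 at the crock. Reversing.

```bash
for i in 1; do python3 -m inch '[[0,0,0,0,0,-5,1.5],[0,0,0,0,0,-10,1.5],[0,0,0,0,0,-10,1.5],[0,0,0,0,0,-10,1.5],[0,0,0,0,0,-10,1.5]]' 35; python3 -m inch '[[0,0,0,0,0,-10,1.5],[0,0,0,0,0,-10,1.5],[0,0,0,0,0,-10,1.5],[0,0,0,0,0,-10,1.5],[0,0,0,0,0,-10,1.5]]' 35; python3 -m inch '[[0,0,0,0,0,-10,1.5],[0,0,0,0,0,-10,1.5],[0,0,0,0,0,-10,1.5],[0,0,0,0,0,-10,1.5],[0,0,0,0,0,-10,1.5]]' 35; done;  python3 -m inch '[[0,0,0,0,0,-10,1.5],[0,0,0,0,0,-10,1.5],[0,0,0,0,0,-10,1.5],[0,0,0,0,0,-10,1.5],[0,0,0,0,0,-10,1.5]]' 35; python3 -c "
from p import *
s=manip.read_state();print(s['q']); rows(s['position'],Rt(1),5)"
```

```text
time: 9.1
position: [0.5694, 0.1655, 0.2296]
tcp_rot: [0.035, 0.939, -0.015, 0.342]
wrist_force: [-0.3, -0.2, -0.9]
grip_width: 0.0212
time: 9.72
position: [0.5694, 0.1655, 0.2296]
tcp_rot: [-0.365, 0.866, -0.158, 0.304]
wrist_force: [-0.6, -0.1, -0.6]
grip_width: 0.0212
time: 10.35
position: [0.5695, 0.1655, 0.2296]
tcp_rot: [0.697, -0.63, 0.272, -0.208]
wrist_force: [0.1, 0.4, -0.4]
grip_width: 0.0212
time: 10.98
position: [0.5695, 0.1655, 0.2296]
tcp_rot: [0.898, -0.277, 0.334, -0.074]
wrist_force: [-0.2, 0.2, -1.1]
grip_width: 0.0211
[ 0.08768155  0.25608655 -0.77213506  2.2002526   1.36024492  0.61831917
  2.3749432 ]
total tool shift cm [0. 0. 0.] turn [ -0.1  -0.  -29.5]
[0.0, 0.0, 0.0, -0.02, -0.0, -5.9]
[0.0, 0.0, 0.0, -0.02, -0.0, -5.9]
[0.0, 0.0, 0.0, -0.02, -0.0, -5.9]
[0.0, 0.0, 0.0, -0.02, -0.0, -5.9]
[0.0, 0.0, 0.0, -0.02, -0.0, -5.9]
```

```bash
python3 -m inch '[[0,0,0,0,0,-8,1.5],[0,0,0,0,0,-8,1.5],[0,0,0,0,0,-8,1.5],[0,0,0,0,0,-5.5,1.5],[0,0,0,0,0,0,1.5]]' 35; python3 - <<'E'
from p import *
s=manip.read_state();print(s['q'],s['position']); rows(s['position'],Rt(1),1)
cw=cam("wrist"); w=optics.get_image("wrist"); im=optics.get_image("scene"); cv2.imwrite("pics/w4r.png",w); cv2.imwrite("pics/s4r.png",im)
np.savez("w4.npz",*cw); np.savez("st4.npz",p=s["position"],q=s["tcp_rot"])
cv2.imwrite("pics/g4.png",np.hstack([cv2.resize(w,(450,338)),cv2.resize(im[200:338,200:340],(343,338))]))
E
```

```text
time: 11.6
position: [0.5695, 0.1655, 0.2298]
tcp_rot: [0.939, -0.042, 0.342, 0.013]
wrist_force: [-0.6, -0.3, -1.2]
grip_width: 0.0211
[ 0.09722076  0.25824427 -0.78318443  2.19963789  1.36207438  0.62171139
  2.88278234] [0.56951132 0.16554413 0.22978156]
total tool shift cm [0. 0. 0.] turn [-0.1 -0.1 -0.4]
[0.0, 0.0, 0.0, -0.07, -0.05, -0.4]
```

View pics/g4.png

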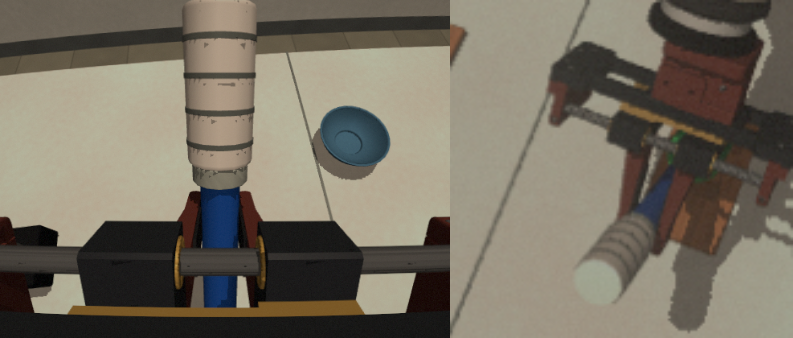

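The brush is held straight and reversed, bristles outward. The ferrule's edge is at wrist pixel (274,233) and the bristle tip at scene (261,315). Checking the held length and working out the entry.

```bash
python3 - <<'E'
from m import *; from p import D,N,Rt,rows
z=np.load("w4.npz"); cw=[z[k] for k in z.files]; st=np.load("st4.npz"); p=st["p"]; RR=R.from_quat(st["q"]); g=p+RR.apply([0,0,.006]); x,y,n=RR.as_matrix().T
def hit(c,uv,q): o,v=ray(c,[uv]); v=v[0]; return o+v*(((q-o)@n)/(v@n))-g
for nm,uv,r in(("ferrule edge",(273.8,234.5),.015),("tuft edge",(274,205),.0175)):
    e=hit(cw,uv,g-r*n); print(nm,"along x",e@x,"y",e@y)
print("tip pred scene",proj(cam("scene"),[g+x*k for k in(.105,.115,.125)]).round(1).tolist())
for k in(.03,.06,.1): print(k,"wrist axis",proj(cw,g+x*k).round(1))
F=np.array([.4005,.178,.055])
for n_ in("top","scene"):
    print(n_,"rim centre pred",proj(cam(n_),F+D*.085).round(1),"floor",proj(cam(n_),F).round(1))
# perpendicular offset of present grasp from bore axis
d=g-F; print("along D",d@D,"N",d@N,"side(y tool)",d@y, "axis ang",x@D)
E
```

```text
ferrule edge along x 0.024445449034780575 y -0.0003455629092567154
tuft edge along x 0.037597901174828675 y -0.0002841433738752357
tip pred scene [[259.3, 318.3], [257.0, 321.6], [254.7, 324.9]]
0.03 wrist axis [[274.5 211.2]]
0.06 wrist axis [[274.6 143.3]]
0.1 wrist axis [[274.7  41.6]]
top rim centre pred [[236.4 179.8]] floor [[235.3 212.5]]
scene rim centre pred [[298.  263.6]] floor [[307.1 249.6]]
along D 0.24216755561971065 N -0.018963113223707945 side(y tool) -0.0034434882271161147 axis ang 0.9999754743878246
```

```bash
python3 - <<'E'
from h import *; from p import D,N
c1,c2=cam("scene"),cam("top")
s=np.array([.04,1-.0,0]);
for a in((300.2,262.6),(299.5,263)):
  for b in((235.9,182),(236,181)):
    P,e=tri(c1,a,c2,b); print(P,e,"floor",P-.085*D)
# ellipse of rim from close wrist view w2 not used
E
```

```text
[0.46081347 0.17502815 0.106597  ] 0.0025648056857185777 floor [0.39592806 0.18047673 0.05196005]
[0.46230617 0.17492806 0.10972513] 0.003327615200311304 floor [0.39742076 0.18037664 0.05508818]
[0.46131114 0.17444543 0.10512479] 0.0010214555682146905 floor [0.39642572 0.17989401 0.05048784]
[0.4628037  0.17434755 0.10825736] 0.0017916035853570568 floor [0.39791828 0.17979613 0.05362041]
```

Rim centre triangulates to a floor at z≈0.0535, against 0.055 stated. The two estimates agree within 3 mm, and the handle has 9 mm of clearance all round. Line up and enter.

```bash
python3 -m inch '[[0,0.1,0.9,0,0,-0.2,1.5],[0,0.1,0.9,0,0,-0.2,1.5],[-1.5,0,0,0,0,0,1.5],[-1,0,0,0,0,0,1.5],[0,0,0,0,0,0,1.5]]' 35; python3 - <<'E'
from p import *
s=manip.read_state();F=np.array([.398,.1795,.0545]);RR=R.from_quat(s["tcp_rot"]);g=s["position"]+RR.apply([0,0,.006]);d=g-F
print(d@D,d@N,d@RR.apply([0,1,0]),s["q"])
im=optics.get_image("scene"); c=cam("scene"); print(proj(c,[F+D*.085,g-D*.12]))
w=optics.get_image("top")
cv2.imwrite("pics/g5.png",np.hstack([cv2.resize(im[220:320,240:340],(400,400),interpolation=2),cv2.resize(w[110:230,180:300],(400,400),interpolation=2)]))
E
```

```text
time: 12.32
position: [0.5616, 0.1641, 0.1994]
tcp_rot: [0.939, -0.039, 0.342, 0.014]
wrist_force: [-0.4, -0.4, -1.3]
grip_width: 0.0211
0.21899791701560134 0.0006614183364194892 0.00193967701221428 [ 0.06843671  0.30598393 -0.76975834  2.24110675  1.49006044  0.63766592
  2.74881311]
[[298.96546603 262.83367873]
 [296.52658777 265.34605821]]
```

View pics/g5.png

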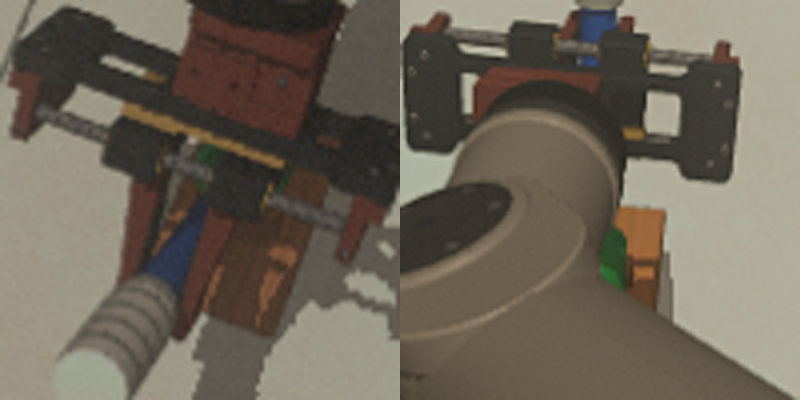

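The butt is hidden behind the gripper, but the numbers show it ~14 mm ahead of the mouth and within 2 mm of the axis. I'll enter gently and watch the force.

```bash
python3 -m inch '[[-0.8,-0.15,0,0,0,0,1.5],[-0.8,0,0,0,0,0,1.5],[-0.8,0,0,0,0,0,1.5],[-0.8,0,0,0,0,0,1.5],[-0.3,0,0,0,0,0,1.5]]' 35; python3 -m inch '[[-0.5,0,0,0,0,0,1.5],[-0.8,0,0,0,0,0,1.5],[-0.8,0,0,0,0,0,1.5],[-0.5,0,0,0,0,0,1.5],[0,0,0,0,0,0,1.5]]' 35; cat > d.py <<'E'
from p import *
s=manip.read_state();F=np.array([.398,.1795,.0545]);RR=R.from_quat(s["tcp_rot"]);g=s["position"]+RR.apply([0,0,.006]);d=g-F
print("D N y",d@D,d@N,d@RR.apply([0,1,0]),"force in tool",RR.inv().apply(s["wrist_force"]).round(1),"rot err",np.degrees((RR.inv()*Rt(1)).as_rotvec()).round(1),s["q"].round(2))
E
python3 d.py
```

```text
time: 13.05
position: [0.5348, 0.168, 0.1774]
tcp_rot: [0.939, -0.038, 0.342, 0.014]
wrist_force: [0.5, -0.5, -1.9]
grip_width: 0.0213
time: 13.68
position: [0.5152, 0.1697, 0.1608]
tcp_rot: [0.939, -0.038, 0.342, 0.014]
wrist_force: [0.7, -0.8, -1.7]
grip_width: 0.021
D N y 0.15848212050686297 0.00016587438211797278 0.00012160354059538863 force in tool [-0.5  0.8  1.8] rot err [-0.1 -0.1  0.1] [ 0.01  0.34 -0.8   2.35  1.63  0.71  2.51]
```

47 mm in with no contact force. Going on to the floor.

```bash
python3 -m inch '[[-0.8,0,0,0,0,0,1.5],[-0.8,0,0,0,0,0,1.5],[-0.8,0,0,0,0,0,1.5],[-0.6,0,0,0,0,0,1.5],[0,0,0,0,0,0,1.5]]' 35;python3 d.py; python3 -m inch '[[-0.2,0,0,0,0,0,1.5],[-0.2,0,0,0,0,0,1.5],[-0.1,0,0,0,0,0,1.5],[0,0,0,0,0,0,1.5],[0,0,0,0,0,0,1.5]]' 35; python3 d.py
```

```text
time: 14.3
position: [0.4923, 0.1717, 0.1414]
tcp_rot: [0.939, -0.038, 0.342, 0.014]
wrist_force: [0.4, -0.6, -1.0]
grip_width: 0.0211
D N y 0.12835043783513414 0.00022802846570836095 0.00010318819895588283 force in tool [-0.3  0.5  1.1] rot err [-0.1 -0.1  0.1] [-0.02  0.38 -0.82  2.4   1.69  0.76  2.4 ]
time: 14.92
position: [0.4891, 0.1719, 0.1387]
tcp_rot: [0.939, -0.039, 0.343, 0.014]
wrist_force: [-0.2, -1.2, -1.2]
grip_width: 0.0214
D N y 0.12415891215412338 0.00022405838742541715 2.7686835741102336e-05 force in tool [-0.9  1.2  0.9] rot err [-0.1 -0.1  0. ] [-0.02  0.38 -0.82  2.4   1.7   0.77  2.38]
```

```bash
python3 -m inch '[[-0.1,0,0,0,0,0,1.5],[-0.1,0,0,0,0,0,1.5],[-0.1,0,0,0,0,0,1.5],[-0.1,0,0,0,0,0,1.5],[0,0,0,0,0,0,1.5]]' 35;python3 d.py; python3 -m inch '[[-0.1,0,0,0,0,0,1.5],[-0.1,0,0,0,0,0,1.5],[-0.1,0,0,0,0,0,1.5],[-0.1,0,0,0,0,0,1.5],[0,0,0,0,0,0,1.5]]' 35; python3 d.py
```

```text
time: 15.55
position: [0.4859, 0.1722, 0.136]
tcp_rot: [0.939, -0.039, 0.343, 0.014]
wrist_force: [-0.5, -0.3, -1.5]
grip_width: 0.0214
D N y 0.1199605047921031 0.00021657432582038438 4.032012258349259e-05 force in tool [-1.3  0.3  0.8] rot err [-0.1 -0.1  0. ] [-0.03  0.39 -0.83  2.41  1.71  0.78  2.37]
time: 16.18
position: [0.4856, 0.1725, 0.1356]
tcp_rot: [0.937, -0.04, 0.346, 0.014]
wrist_force: [7.8, -2.0, 6.8]
grip_width: 0.0213
D N y 0.11953632023574648 0.00033650130969750924 -0.00044946372174486135 force in tool [10.5  1.4  0. ] rot err [-0.  -0.5 -0.1] [-0.03  0.39 -0.83  2.41  1.72  0.79  2.36]
```

Floor contact: 10 N along the axis with the grasp 119.5 mm from the floor, against ~120 mm measured from butt to grasp. The butt is therefore on the bottom. Easing down towards the bore wall, then letting go.

```bash
python3 -m inch '[[0.2,0,0.2,0,0,0,1.5],[0,0,0.2,0,0,0,1.5],[0,0,0.2,0,0,0,1.5],[0,0,0,0,0,0,1.5],[0,0,0,0,0,0,1.5]]' 35;python3 d.py; python3 -m inch '[[0,0,0,0,0,0,3],[0,0,0,0,0,0,4],[0,0,0,0,0,0,8.7],[0,0,0,0,0,0,8.7],[0,0,0,0,0,0,8.7]]' 35; python3 -m inch '[[0,0,0,0,0,0,8.7],[0,0,0,0,0,0,8.7],[0,0,0,0,0,0,8.7],[0,0,0,0,0,0,8.7],[0.3,0,-0.4,0,0,0,8.7]]' 35; python3 d.py
```

```text
time: 16.8
position: [0.4892, 0.1722, 0.1309]
tcp_rot: [0.938, -0.039, 0.344, 0.014]
wrist_force: [4.9, -1.1, 5.2]
grip_width: 0.0211
D N y 0.11922318194912475 0.006288735589548957 -0.00034904858388361363 force in tool [ 7.1  0.7 -0.8] rot err [-0.1 -0.2  0. ] [-0.02  0.41 -0.83  2.41  1.73  0.79  2.35]
time: 17.42
position: [0.4881, 0.172, 0.1301]
tcp_rot: [0.939, -0.039, 0.342, 0.014]
wrist_force: [-0.7, -0.7, 0.5]
grip_width: 0.0666
time: 18.05
position: [0.4878, 0.1719, 0.135]
tcp_rot: [0.939, -0.039, 0.342, 0.014]
wrist_force: [-0.1, -0.1, 0.1]
grip_width: 0.0868
D N y 0.12077078458325329 0.0022203924876018234 0.00017213842523621084 force in tool [ 0.   0.1 -0.2] rot err [-0.1 -0.1  0.1] [-0.02  0.39 -0.83  2.41  1.71  0.78  2.37]
```

```bash
python3 -m inch '[[0.5,0,-1,0,0,0,8.7],[1,0,-1.5,0,0,0,8.7],[1.5,0,-2,0,0,0,8.7],[1.9,0,-2.3,0,0,0,8.7],[1.9,0,-2.3,0,0,0,8.7]]' 35; python3 -m inch '[[1.9,0,-2.3,0,0,0,8.7],[1.9,0,-2.3,0,0,0,8.7],[1.9,0,-2.3,0,0,0,8.7],[1.9,0,-2.3,0,0,0,8.7],[1.9,0,-2.3,0,0,0,8.7]]' 35; python3 - <<'E'
from h import *
im=optics.get_image("scene");cv2.imwrite("pics/s6.png",im);w=optics.get_image("wrist");t=optics.get_image("top");cv2.imwrite("pics/t6.png",t)
cv2.imwrite("pics/g6.png",np.hstack([cv2.resize(im[190:330,220:340],(360,420),interpolation=2),w[:,80:500]]))
E
```

```text
time: 18.68
position: [0.4811, 0.1726, 0.2498]
tcp_rot: [0.939, -0.038, 0.343, 0.014]
wrist_force: [0.3, -0.6, -0.5]
grip_width: 0.0871
time: 19.3
position: [0.4883, 0.2038, 0.3091]
tcp_rot: [0.929, -0.051, 0.367, 0.023]
wrist_force: [-0.6, 0.5, -0.2]
grip_width: 0.0871
```

View pics/g6.png

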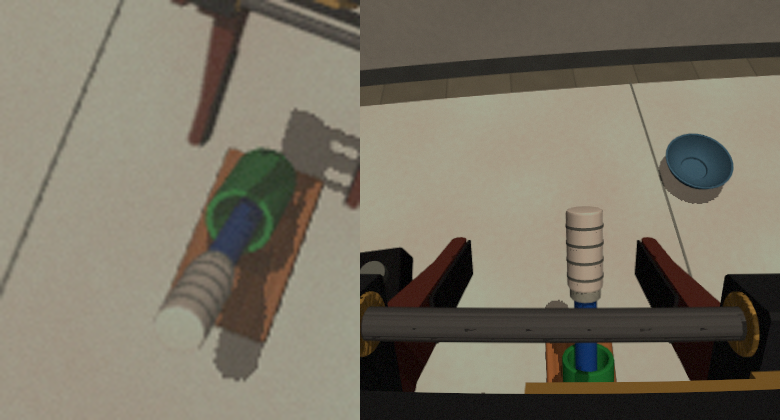

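The brush now stands handle-down in the green crock with bristles out, and the gripper is clear. Checking depth from the tip and ferrule positions.

```bash
python3 - <<'E'
from m import *; from p import D,N
F=np.array([.398,.1795,.0545]); b=F+.009*N
c=cam("scene"); 
for s in(0,.01,.02): print(s,"tip",proj(c,b+D*(.23+s)).round(1),"ferrule start",proj(c,b+D*(.145+s)).round(1))
A=axis(cv2.imread("pics/s6.png"),(100,130),(275,240,320,290)); print("blue ends",(A[0]+A[1]*A[2]).round(1),(A[0]+A[1]*A[3]).round(1))
im=cv2.imread("pics/s6.png"); cv2.imwrite("pics/z.png",cv2.resize(im[240:320,265:325],(450,600),interpolation=2))
t=cv2.imread("pics/t6.png"); B=axis(t,(100,130),(215,100,265,190)); ct=cam("top"); print("top blue",(B[0]+B[1]*B[2]).round(1),(B[0]+B[1]*B[3]).round(1),B[5]); print(proj(ct,[b+D*.145,b+D*.23]))
cv2.imwrite("pics/t6c.png",cv2.resize(t[70:290,180:440],(780,600)[:2]))
E
```

```text
0 tip [[278.1 297.1]] ferrule start [[290.5 277.9]]
0.01 tip [[276.4 299.6]] ferrule start [[289.1 280. ]]
0.02 tip [[274.8 302.2]] ferrule start [[287.8 282.1]]
blue ends [302.2 258.7] [293.5 272.9]Traceback (most recent call last):
  File "<stdin>", line 7, in <module>
  File "m.py", line 5, in axis
    n,l,st,ce=cv2.connectedComponentsWithStats(k); i=1+np.argmax(st[1:,4])
                                                       ~~~~~~~~~^^^^^^^^^^
    return _wrapfunc(a, 'argmax', axis=axis, out=out, **kwds)
    return bound(*args, **kwds)
ValueError: attempt to get argmax of an empty sequence
```

```bash
python3 - <<'E'
from h import *; from p import D,N
F=np.array([.398,.1795,.0545])
P,e=tri(cam("scene"),(281,299),cam("wrist"),(304,211)); d=P-F; print("tip",P,"gap",e,"along D",d@D,"N",d@N)
a=cv2.imread("pics/scene0.png");b=cv2.imread("pics/s6.png")
print("red/white region diff",cv2.absdiff(a[190:270,110:215],b[190:270,110:215]).mean(), cv2.absdiff(a[190:270,110:215],b[190:270,110:215]).max())
s0=optics.get_image("scene"); print("scene change since",cv2.absdiff(s0,b)[230:320,260:330].mean(), manip.read_state()["time"], manip.read_state()["wrist_force"])
E
```

```text
tip [0.57928321 0.16831009 0.19033325] gap 0.003508999868659874 along D 0.22641317129738958 N 0.012665488565052086
red/white region diff 7.325515873015873 16
scene change since 2.2045502645502646 19.5 [-0.4272327  -0.03582445  0.33584474]
```

The tip is 226 mm from the floor along the bore, against 230 mm for full depth, so it's seated. The red brush region shows only a uniform brightness offset (max 16). Nothing is moving, so I'm handing in.

```bash
python3 -c "
from station import manip
print(manip.finish_job())"
```

```text
the job is handed in; nothing more can be done
None
```

The blue-handled brush is back in the green crock, handle-down and all the way to the bottom, with the bristles sticking out. I let go, and the gripper was clear and touching nothing when I handed in at about 19.5 s.

**What happened:** I gripped the brush near mid-length, pulled it out along the bore, turned it end for end and slid it back in until it touched the floor. On the first pull I started before the fingers had fully closed, so the grip ended up too near the butt. I lowered the brush back in, gripped it again lower down, and carried on from there.

**Last checks:**
- **Depth at contact:** the floor pushed back with about 10 N when the grip was 119.5 mm above it. I had measured about 120 mm from butt to grip, so the butt was on the bottom.
- **Depth after release:** the bristle tip measured 226 mm from the floor along the bore, against 230 mm for full depth. The two views used for this disagreed by 3.5 mm, so the difference is within measuring error.
- **Top camera:** the arm blocked its view of the green crock at the end, so that depth check relies on the scene and wrist cameras.
- **Red brush:** its area looked unchanged apart from a slight overall brightness difference. I compared pictures but did not measure its position again.

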